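# Stand the fallen display tray up against its rail

## Task

A display tray has fallen onto its back in front of the aluminium stop rail. Pushing with the fingertips only, without gripping or lifting it, tip it up onto its base and then push it along the table until its whole tall back panel is square against the rail and neither end of the tray sticks out past the rail. Leave it standing there, and do not disturb the glue stick, the tally counter or the label roll.

Things in the scene. Friction and masses are not known exactly. Their poses are not given: they have to be found in the camera images.
- fallen_tray: loose card display tray, white inside, red band outside, 60 g, 75 (x) x 188 (y) x 113 (z) mm, walls 2-3, open top. Origin: centre of its base's underside; z up when standing, +x to the tall back (outer face x 33 at foot, 38 at top). End panels y +-94, 106 high. Starts lying on its back: x down, z level towards the rail. Standing, it slides if pushed below 35 mm high, tips if higher
- lip_edge (a point): middle of the free edge of the tray's low front lip (tray frame -36.5, 0, 36 mm). The lip is 36 mm high, the full length, outer face x -38. At the start it is on top, a level plate 70 mm above the table with its free edge towards the rail; beyond that edge the tray is open from above, down to the back panel on the table
- heel_left (a point): point on the back panel's outer face near its foot, at the tray's +y end (tray frame 32.5, 90, 12 mm). The tray tips about its heel (the back's bottom edge), which grips the table (friction 0.75 or more) when the lip's edge is pushed level, away from the rail; past about 60 degrees it drops onto its base by itself
- heel_right (a point): the same at the tray's -y end (tray frame 32.5, -90, 12 mm). The centre of mass lies at x 9, z 36 mm in the tray frame
- stop_rail: bare aluminium angle, black end caps, fixed to the table: 320 long (y) x 25 high x 3 mm thick, 32 mm foot behind. Origin: on the table, middle of its length, in the plane of the front face. +x points level to the rear, away from the tray, which starts on the -x side. A tray in place has its x along the rail's x and its heel points at rail x = 0 within 2 mm
- glue: bystander: yellow and white glue stick standing upright, 28 diameter x 99 mm, origin under its foot
- counter: bystander: pale grey hand tally counter, 52x50x26 mm, origin under its middle
- labels: bystander: white roll of blank labels lying flat, 90 diameter x 42 mm, origin under its middle

How it is judged:
By the outcome, as a careful person would: the job done as asked, in the order asked, and still so for the second after the job is handed in, with the robot touching nothing.
It also fails if it takes over 54 s, if anything falls off the work surface, if the arm or the gripper's body presses on something with over 40 N, if the wrist force passes 120 N, or if a joint passes its speed limit or range.

## Robot

A 6-joint arm with a two-finger parallel gripper is mounted at the origin on a cart in front of the work surface, level with it; the furniture and walls round the work are solid. World frame = base frame: x ahead of the robot, y to its left, z up, the work surface at z = 0. Lengths are in m, angles in rad, forces in N, time in s.
With the tool pointing down it reaches from about 0.25 to 0.725 m from the base axis. Payload 4 kg.
Tool frame: the origin (TCP) lies at the very end of the fingers, on their centre line; the grasp point (between the pads) lies 19 mm behind it; z points along the fingers, y is the line along which they close (so a half turn about z gives the same grasp; the last joint's range is limited). The gripper opens to 85 mm and grips with 20 to 120 N. Pads are 22 mm wide; open, the fingers measure 114 mm over their backs; the gripper's body (76 mm by 85 mm) begins 54 mm behind the grasp point. The pads swing forward as they close: fully open they stand 13 mm farther back than shut.
Start: joints at [1.144, 0.241, 0.005, 1.335, 0, 1.571], TCP at [0.207, 0.455, 0.231] pointing down, gripper open.
Joint ranges: [-2.72, 2.72], [-1.05, 1.87], [-1.09, 1.28], [-1.99, 2.15], [-1.42, 1.44], [-3.14, 3.14]. Speed limits (rad/s): [2.79, 2.79, 3.14, 3.14, 3.14, 3.14].

## Interface

Orientations are given as a rotation vector (axis times angle).
In Python, from rig import env, get_image, models gives the robot as it stands. Calls block until the motion is done:
- env.move_pose(position, orientation): joint-space move of the TCP to a pose.
- env.movel(position, feed=0.15, ori=None): straight line of the TCP; ori=None keeps the orientation; feed is the mean speed in m/s.
- env.set_joints(angles): joint-space move.
- env.set_gripper(opening, force=None): finger opening in m; force is the grip in N (None keeps the last); returns when the fingers have stopped.
- env.sleep(seconds).
- env.inverse_kinematics(position, orientation): joint angles nearest the present ones, or None.
- get_image(name): name is "scene" or "side" or "wrist"; returns a dict with "frame" (400x640x3 uint8, blue, green, red), "z_map" (400x640 float32, m along the optical axis (not along the pixel's ray), 0 where there is no reading), "fx", "fy", "cx", "cy" (pixels), "R" (3x3) and "t" (3): a world point X has camera coordinates R X + t. Camera axes: x right, y down, z forward; pixel columns grow to the right and rows downward; lengths in m; the calibration is good to about 2 mm. A picture is of the moment at which its call begins.
A pose or a line that the arm cannot do raises env.MotionError and nothing moves.
- env.finish_job(): hands the job in; it is judged then, once.
Trained networks look in a picture, given as the dict that the camera call returned (one of the last four; its "shot" number tells which), for a name from the list of things; names that differ only in an ending like _2 or _b are one class to them, and where a whole thing is asked for, a point or a joint stands for the part that bears it (a point fixed in the world has none). Each returns a list of dicts, best first, with "confidence" (0 to 1); they miss things now and then, are a little off and sometimes report something else, mostly with a low value. They report only what shows in the picture. A call takes as long as a camera call.
- models.regions_of(query, picture): "region" (400x640 bool, what is visible of it).
- models.spot_point(query, picture): "location" ([x, y, z] in m, in world coordinates, good to about 4 mm: a listed point, or the origin of a listed thing).
Readings, each from a call of its own:
- env.get_t(): time.
- env.get_qpos(): joint angles.
- env.get_joint_vel(): joint speeds.
- env.get_joint_efforts(): joint torques, N m.
- env.get_tool_pos(): TCP position.
- env.get_tool_rot(): TCP orientation.
- env.get_wrist_force(): force on the tool from outside, world axes, zero at the start.
- env.get_ft_torque(): the same for the moment, N m.
- env.get_finger_gap(): finger opening in m.
- env.get_grasp_force(): force on a finger pad.
Only numpy, scipy, OpenCV 4.12 (cv2) and the standard library are available. Lean on these libraries where they do the work, as an engineer would, in place of code of your own. Each camera call takes 0.05 s, during which the arm holds its last target. There are 200 camera calls.

## Working session

There is one attempt and no reset: what is moved stays moved. The work goes in short steps, each a Python script; the robot and the scene stay as the last script left them, time stands still between calls to the robot, and variables do not carry over. Pictures are saved under pics/ and viewed, at most 10 in all, crops included, and the job is handed in when it is done.

```bash
mkdir -p pics; ls; cat > h.py <<'E'
import numpy as np, cv2
from rig import env,get_image,models
def deproj(p,mask):
    z=p["z_map"]; v,u=np.nonzero(mask&(z>0)); d=z[v,u]
    c=np.stack([(u-p["cx"])/p["fx"]*d,(v-p["cy"])/p["fy"]*d,d],1)
    return (c-p["t"])@p["R"]
E
python3 - <<'E'
from h import *
ims=[]
for n in("scene","side"):
    p=get_image(n); ims.append(p["frame"])
    for q in("fallen_tray","lip_edge","heel_left","heel_right","stop_rail","glue","counter","labels"):
        r=models.spot_point(q,p); print(n,q,[(np.round(a["location"],3),round(a["confidence"],2)) for a in r[:2]])
    for q in("fallen_tray","stop_rail"):
        r=models.regions_of(q,p)
        if r:
            P=deproj(p,r[0]["region"]); print(q,len(P),np.percentile(P,[2,50,98],axis=0).round(3).tolist())
            np.save(f"{n}_{q}.npy",P)
cv2.imwrite("pics/a.png",ims[0]);cv2.imwrite("pics/b.png",ims[1]); print(env.get_t(),env.get_tool_rot())
E
```

```text
pics
rig.py
scene fallen_tray [(array([0.53 , 0.02 , 0.035]), 0.88)]
scene lip_edge []
scene heel_left [(array([ 0.625,  0.017, -0.   ]), 0.76)]
scene heel_right [(array([ 0.444, -0.004,  0.002]), 0.87)]
scene stop_rail [(array([ 0.551, -0.135,  0.   ]), 0.64)]
scene glue [(array([0.398, 0.314, 0.004]), 0.84)]
scene counter [(array([0.512, 0.327, 0.002]), 0.88)]
scene labels [(array([ 0.47 , -0.312, -0.001]), 0.97)]
fallen_tray 2207 [[0.441, -0.084, 0.002], [0.501, 0.015, 0.047], [0.633, 0.032, 0.072]]
stop_rail 734 [[0.394, -0.174, 0.001], [0.54, -0.136, 0.014], [0.706, -0.126, 0.028]]
side fallen_tray [(array([0.53 , 0.022, 0.03 ]), 0.63)]
side lip_edge [(array([ 0.538, -0.012,  0.073]), 0.58)]
side heel_left [(array([ 0.622,  0.017, -0.002]), 0.6)]
side heel_right [(array([ 0.443, -0.001, -0.002]), 0.71)]
side stop_rail [(array([ 0.552, -0.132, -0.002]), 0.96)]
side glue [(array([ 0.399,  0.318, -0.001]), 0.94)]
side counter [(array([0.508, 0.319, 0.002]), 0.71)]
side labels [(array([ 0.471, -0.318,  0.   ]), 0.63)]
fallen_tray 1649 [[0.447, -0.047, 0.003], [0.534, 0.018, 0.053], [0.625, 0.032, 0.072]]
stop_rail 646 [[0.397, -0.145, 0.001], [0.552, -0.137, 0.015], [0.707, -0.128, 0.027]]
1.1 [-6.65383594e-01 -3.07029047e+00 -1.33041379e-04]
```

View pics/a.png

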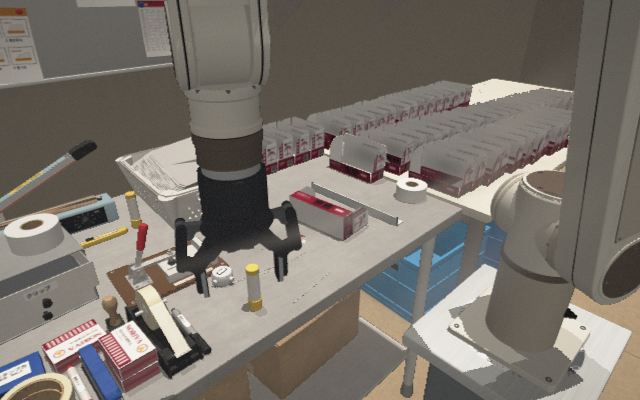

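View pics/b.png

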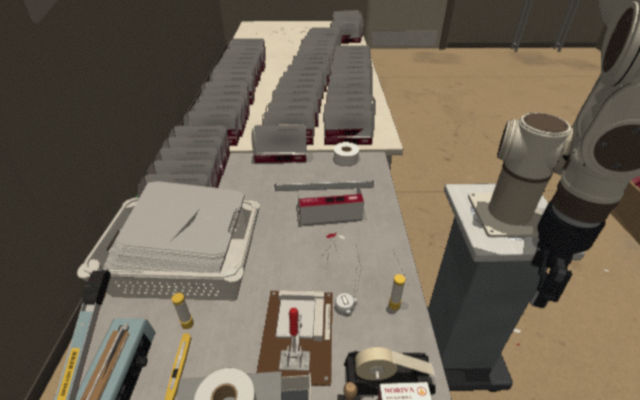

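The tray (scene px ~330,212) lies in front of the rail, with its open side facing the rail. The rail runs along world x at y≈-0.13, so the rail's +x is world -y. The networks' positions agree with the picture. Next I'll fit the rail and lip lines.

```bash
cat >> h.py <<'E'
from scipy.spatial.transform import Rotation as Ro
def line(P,side,n=24):
    """robust line y=a+b(x-.54) through the extreme-y points per x bin"""
    e=np.linspace(*np.percentile(P[:,0],[4,96]),n+1); L=[]
    for a,b in zip(e,e[1:]):
        q=P[(P[:,0]>=a)&(P[:,0]<b)]
        if len(q)>2: L.append((q[:,0].mean(),np.percentile(q[:,1],side)))
    L=np.array(L); k=np.ones(len(L),bool)
    for _ in range(4):
        c=np.polyfit(L[k,0]-.54,L[k,1],1); r=L[:,1]-np.polyval(c,L[:,0]-.54); k=abs(r)<max(.003,1.5*r[k].std())
    return c.round(4),round(r[k].std(),4)
def ori(yaw,tilt=0):
    """tool down, closing axis along world x (yawed); tilt>0: body leans to +y, tips to -y"""
    return (Ro.from_euler('z',yaw)*Ro.from_euler('x',-tilt)*Ro.from_matrix(np.array([[0,1,0],[1,0,0],[0,0,-1.]]))).as_rotvec()
E
python3 - <<'E'
from h import *
for n in("scene","side"):
    R=np.load(f"{n}_stop_rail.npy");T=np.load(f"{n}_fallen_tray.npy")
    m=(R[:,2]>.006)&(R[:,2]<.022)
    print(n,"rail",line(R[m],75),np.percentile(R[:,0],[.5,99.5]).round(3), "med",line(R[m],50))
    t=T[(T[:,2]>.065)&(T[:,2]<.078)]
    print("lip top",len(t),np.median(t[:,2]).round(4),line(t,95,12),line(t,5,12),np.percentile(t[:,0],[1,99]).round(3))
    w=T[(T[:,2]<.055)&(T[:,2]>.015)&(T[:,1]>0)]
    print("base",len(w),line(w,50,12) if len(w)>100 else "")
for pos,o in(((.537,-.04,.2),ori(.1)),((.537,-.04,.048),ori(.1)),((.54,.15,.01),ori(0,.3)),((.54,-.045,.01),ori(0,.3))):
    print(env.inverse_kinematics(pos,o))
E
```

```text
scene rail (array([ 0.0437, -0.1348]), np.float64(0.0006)) [0.39  0.718] med (array([ 0.0449, -0.1359]), np.float64(0.0006))
lip top 605 0.0699 (array([0.1114, 0.0261]), np.float64(0.0006)) (array([ 0.106 , -0.0072]), np.float64(0.0008)) [0.441 0.629]
base 684 (array([0.1121, 0.0238]), np.float64(0.0003))
side rail (array([ 0.045 , -0.1356]), np.float64(0.0005)) [0.394 0.712] med (array([ 0.0465, -0.1369]), np.float64(0.0007))
lip top 613 0.0699 (array([0.1075, 0.0252]), np.float64(0.0007)) (array([ 0.1143, -0.0082]), np.float64(0.0011)) [0.445 0.625]
base 638 (array([0.1112, 0.0228]), np.float64(0.0003))
[-0.07435059  0.33158367  0.04695093  1.28616359  0.          1.39644574]
[-0.07435059  0.46427306 -0.18062176  0.92590151  0.          1.39644574]
[ 0.41774544  0.63412607 -0.03831225  1.02320328 -0.27350439  2.00574378]
[ 0.08257179  0.54057405 -0.21426974  0.84146044 -0.29894623  1.65720972]
```

```bash
python3 - <<'E'
from h import *
y=.11; o=ori(y); d=np.array([-np.sin(y),np.cos(y),0]); E=np.array([.535,-.009,0])
env.set_gripper(.045)
S=E-.033*d
env.move_pose(S+[0,0,.2],o)
p=get_image("side"); cv2.imwrite("pics/c.png",cv2.resize(p["frame"][130:260,230:440],None,fx=3.5,fy=3.5))
print(env.get_tool_pos(),env.get_finger_gap())
env.movel(S+[0,0,.048],.08); print(env.get_wrist_force())
for s in(-.011,.02,.045,.062):
    env.movel(E+s*d+[0,0,.048],.06); print(s,env.get_wrist_force().round(2),env.get_t())
p=get_image("side"); q=p["frame"][100:260,200:460]; cv2.imwrite("pics/d.png",cv2.resize(q,None,fx=3,fy=3))
E
```

```text
[ 0.53867757 -0.04077512  0.20010167] 0.04491297771263513
[-0.17333508  0.0592736   0.48233629]
-0.011 [-0.71  0.54 -0.34] 6.3333
0.02 [-0.42  0.85  0.43] 7.0
0.045 [-0.54  0.2   0.54] 7.5667
0.062 [-0.07 -0.81  0.2 ] 8.0
```

View pics/d.png

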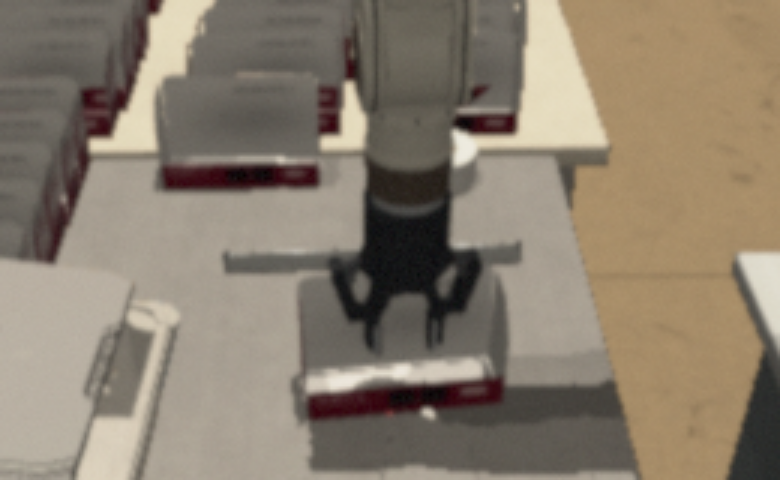

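The tray seems to have tipped up: the red lip now faces the camera at crop px ~405,395, with the fingers inside. I'll check the heights.

```bash
python3 - <<'E'
from h import *
for n in("side","scene"):
    p=get_image(n)
    for q in("fallen_tray","lip_edge","heel_left","heel_right"):
        r=models.spot_point(q,p); print(n,q,[(np.round(a["location"],3),round(a["confidence"],2)) for a in r[:1]])
    P=deproj(p,models.regions_of("fallen_tray",p)[0]["region"])
    for lo,hi in((.0,.012),(.012,.024),(.024,.034),(.034,.05),(.05,.07),(.07,.09),(.09,.12)):
        m=P[(P[:,2]>lo)&(P[:,2]<hi)]
        if len(m)>5: print(lo,len(m),np.percentile(m[:,1],[2,50,98]).round(3),np.percentile(m[:,0],[2,98]).round(3))
print(env.get_tool_pos(),env.get_t())
E
```

```text
side fallen_tray [(array([ 0.526,  0.054, -0.001]), 0.73)]
side lip_edge [(array([0.526, 0.086, 0.037]), 0.85)]
side heel_left [(array([0.619, 0.029, 0.009]), 0.7)]
side heel_right [(array([0.444, 0.008, 0.012]), 0.76)]
0.0 725 [0.011 0.036 0.097] [0.441 0.62 ]
0.012 394 [0.011 0.077 0.099] [0.439 0.618]
0.024 326 [0.011 0.079 0.098] [0.438 0.62 ]
0.034 304 [0.008 0.023 0.097] [0.437 0.622]
0.05 276 [0.007 0.02  0.071] [0.436 0.622]
0.07 200 [0.006 0.025 0.088] [0.435 0.623]
0.09 160 [0.006 0.024 0.068] [0.438 0.626]
scene fallen_tray [(array([0.526, 0.054, 0.003]), 0.93)]
scene lip_edge [(array([0.527, 0.087, 0.031]), 0.92)]
scene heel_left [(array([0.621, 0.029, 0.012]), 0.62)]
scene heel_right [(array([0.443, 0.011, 0.012]), 0.83)]
0.0 647 [0.017 0.041 0.097] [0.435 0.623]
0.012 466 [0.016 0.065 0.098] [0.434 0.623]
0.024 381 [0.016 0.078 0.098] [0.434 0.623]
0.034 360 [0.014 0.04  0.096] [0.433 0.624]
0.05 437 [0.012 0.037 0.093] [0.433 0.624]
0.07 339 [0.01  0.041 0.09 ] [0.433 0.624]
0.09 259 [0.007 0.02  0.077] [0.434 0.623]
[0.52822721 0.05257708 0.04802661] 8.65
```

It is standing. Lip height is 36 mm, the base centre is at z≈0, and the back reaches 0.11. Next I'll withdraw upward and push low from the lip side.

```bash
python3 - <<'E'
from h import *
y=.044; t=.3; o=ori(y,t); d=np.array([np.sin(y),-np.cos(y),0])
env.movel([.528,.0526,.2],.15)
env.move_pose([.530,.16,.15],o)
env.set_gripper(.085)
S=np.array([.524,.135,.0])
env.movel([.524,.135,.05],.12); env.movel(S+[0,0,.006],.04); print(env.get_tool_pos(),env.get_wrist_force().round(2))
p=get_image("scene"); cv2.imwrite("pics/e.png",cv2.resize(p["frame"][150:290,230:440],None,fx=3.5,fy=3.5))
env.movel(S+.17*d+[0,0,.006],.06); print(env.get_tool_pos(),env.get_wrist_force().round(2),env.get_t())
for n in("side","scene"):
    p=get_image(n)
    if n=="side": cv2.imwrite("pics/f.png",cv2.resize(p["frame"][100:260,200:460],None,fx=3,fy=3))
    for q in("fallen_tray","lip_edge","heel_left","heel_right"):
        r=models.spot_point(q,p); print(n,q,[(np.round(a["location"],3),round(a["confidence"],2)) for a in r[:1]])
E
```

```text
[0.5242586  0.13512462 0.00630284] [-0.59 -0.55  0.  ]
[ 0.53146704 -0.03473671  0.0059743 ] [0.18 0.33 0.14] 16.15
side fallen_tray [(array([ 0.528, -0.079, -0.002]), 0.68)]
side lip_edge [(array([ 0.531, -0.041,  0.036]), 0.75)]
side heel_left [(array([ 0.622, -0.106,  0.012]), 0.59)]
side heel_right [(array([ 0.442, -0.116,  0.013]), 0.82)]
scene fallen_tray [(array([ 0.529, -0.076,  0.001]), 0.79)]
scene lip_edge [(array([ 0.532, -0.043,  0.035]), 0.61)]
scene heel_left [(array([ 0.623, -0.107,  0.011]), 0.96)]
scene heel_right [(array([ 0.441, -0.117,  0.008]), 0.58)]
```

View pics/f.png

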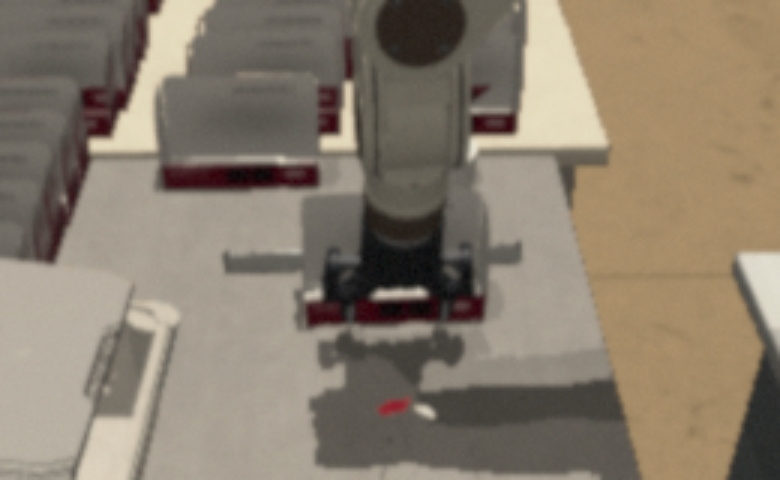

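View pics/e.png

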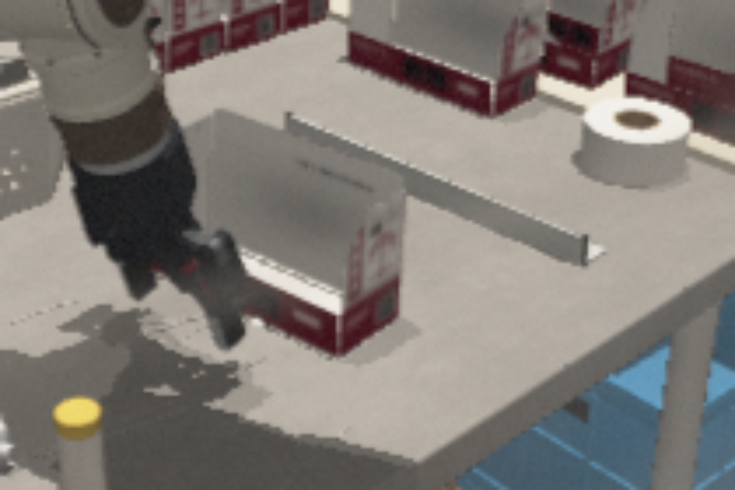

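The tray is upright and nearly square to the fingers (crop px ~395,308), about 24 mm short of the rail. I'll finish with a guarded push.

```bash
python3 - <<'E'
from h import *
y=.044; d=np.array([np.sin(y),-np.cos(y),0])
S=np.array(env.get_tool_pos()); S[2]=.006
env.movel(S+.018*d,.05); env.sleep(.2)
b=np.mean([env.get_wrist_force() for _ in range(3)],0)@d
for s in np.arange(.0195,.032,.0015):
    env.movel(S+s*d,.02); env.sleep(.15)
    f=env.get_wrist_force()@d; print(round(s,4),(f-b).round(2))
    if f-b<-2.5: break
P=np.array(env.get_tool_pos())
env.movel(P-.1*d+[0,0,.005],.1); env.movel(P-.12*d+[0,0,.2],.2)
for n in("side","scene"):
    p=get_image(n)
    cv2.imwrite(f"pics/g{n}.png",cv2.resize(p["frame"][100:260,200:460],None,fx=3,fy=3))
    for q in("fallen_tray","heel_left","heel_right","stop_rail","glue","counter","labels"):
        r=models.spot_point(q,p); print(n,q,[(np.round(a["location"],3),round(a["confidence"],2)) for a in r[:1]])
    T=deproj(p,models.regions_of("fallen_tray",p)[0]["region"])
    m=T[(T[:,2]>.006)&(T[:,2]<.03)]; print("lip",line(m,50,12),"top",line(T[T[:,2]>.095],10,12))
print(env.get_t())
E
```

```text
0.0195 0.01
0.021 0.46
0.0225 0.14
0.024 0.21
0.0255 -1.48
0.027 -6.55
side fallen_tray [(array([ 0.531, -0.103, -0.003]), 0.78)]
side heel_left [(array([ 0.623, -0.134,  0.014]), 0.76)]
side heel_right [(array([ 0.445, -0.141,  0.013]), 0.62)]
side stop_rail []
side glue [(array([ 0.399,  0.316, -0.004]), 0.88)]
side counter [(array([0.507, 0.322, 0.002]), 0.9)]
side labels [(array([ 0.469, -0.319, -0.003]), 0.37)]
lip (array([ 0.4058, -0.087 ]), np.float64(0.0115)) top (array([ 0.0502, -0.1417]), np.float64(0.0006))
scene fallen_tray [(array([ 0.531, -0.104,  0.001]), 0.97)]
scene heel_left [(array([ 0.625, -0.13 ,  0.015]), 0.91)]
scene heel_right [(array([ 0.444, -0.142,  0.01 ]), 0.88)]
scene stop_rail []
scene glue [(array([0.397, 0.316, 0.003]), 0.84)]
scene counter [(array([ 0.511,  0.325, -0.   ]), 0.69)]
scene labels [(array([ 0.47 , -0.312,  0.001]), 0.82)]
lip (array([-0.3646, -0.102 ]), np.float64(0.0201)) top (array([ 0.0415, -0.1401]), np.float64(0.0005))
22.9583
```

View pics/gscene.png

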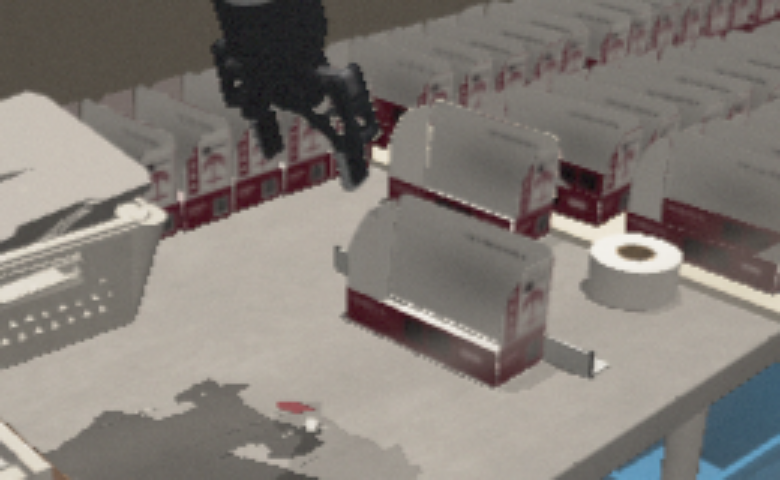

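The tray stands with its back on the rail. Its top edge is at 0.042–0.050 rad against the rail's 0.044, the heels are within 2 mm of the rail face, and rail shows past both ends (crop px ~340,262 and ~570,355). The bystanders haven't moved.

```bash
python3 -c "
from h import *
print(env.finish_job(),env.get_t())"
```

```text
the job is handed in; nothing more can be done
the job is handed in; nothing more can be done
```

The tray was tipped up onto its base and pushed square against the rail, with neither end sticking out and the glue stick, tally counter and label roll not moved; the job is handed in at about 23 s of the 54 s allowed.

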